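Load a chambered slide into the sprung slide holder of a microscope stage

TASK

Load the eight-well chamber slide from the tray into the slide holder on the imager's stage: hold it level, use its end to push the holder's sprung curved arm back, and lower it flat onto the stage in front of the fixed stops. Gently ease it right up against the back lugs and the end lug while you still hold it, then let go so that the arm keeps it there; do not let the arm snap, do not force the slide, and leave the other things as they are.

Things in the scene. Friction and masses are not known exactly. Their poses are not given: they have to be found in the camera images.
- slide8: The slide to load: white plastic chamber slide with eight open wells (2 x 4 grid), a straight-sided block 25.5 (its x) x 75.5 (its y) x 9 mm high (z), its four upright corners cut off 4 mm at 45 degrees; weighs about 20 g. It lies on the tray. Origin: centre of its underside. Grip it across its 25.5 mm width. It may be loaded either way round.
- slide2: Not to be touched: another white chamber slide of the same outer size but with only two large wells, on the same tray (the two may be in either place). Origin: centre of its underside.
- tray: Fixed black tray 240 (x) x 200 (y) mm, floor 5 mm thick, rim 9 mm high, on which the two slides lie about 96 mm apart (centre to centre, along its x), with a small coverslip box and a marker pen beside them. Origin: centre of its underside, at table height.
- imager: Fixed compact inverted imager: white housing 280 x 230 mm, dark steel stage plate on top, its surface 115 mm above the table, with a 15 x 44 mm aperture under the seat. A lamp arm tilted back rises 120 mm above the stage at the back right (over 105 mm in +x, 55 mm in -y from the seat). Origin: on the table under the seat's centre; x to the back (away from the robot), y left, z up.
- seat (a point): Where the slide goes: centre of the slide's underside when it is fully home, on the stage surface; axes as the imager's, the slide's long side along y. Home means flat on the stage, its back (+x) long side against both back lugs and its right (-y) end against the end lug. Stage and lugs are smooth steel (friction about 0.2). Let go of before it is home, a slide jams askew.
- back_lugs: The two fixed steel back lugs of the holder. Origin: middle of the gap between them, on the stage, in the plane of their faces, 12.75 mm in +x from the seat. Each lug is 14 mm long (from 20 to 34 mm either side of the origin), 7 mm thick and 3.5 mm high; the 40 mm gap between them leaves room for a finger. Axes as the imager's.
- end_lug: The fixed steel end lug at the right-hand end of the seat. Origin: middle of its face, at stage height, 37.75 mm in -y from the seat. 18 mm long (x), 7 mm thick, 3.5 mm high. Axes as the imager's.
- clip_tip (a point): Top centre of the black round bumper (8 mm across, 1 to 11 mm above the stage) at the end of the holder's sprung curved arm. At rest it stands at x = -14, y = +30 mm from the seat, 9 mm further right than with a slide home, so the slide cannot go straight down. With a slide home it presses on the slide's front left (-x, +y) cut corner with about 2 N each toward the back and end lugs.
- clip_pivot (a point): Pivot of the sprung arm on the stage, 75.6 mm in -x and 38.6 mm in +y from the seat; post up to 12 mm high. The steel arm runs from here 62 mm in +x to the bumper, bulging left, 3 to 7 mm above the stage. A slide held 4 to 7 mm above the stage clears the lugs yet meets the bumper; starting about 12 mm right (-y) of the seat, over the end lug, its end can push the bumper left.
- clip (a joint): Angle of the sprung arm in rad: 0 at rest (closed), about 0.14 with the slide home, 0.26 at its end stop (bumper 7 mm further left than with a slide home); grows as the bumper is pushed left (+y), 16 mm in all. The push along y takes 1.4 N at the start, 2 N with the slide home, 2.5 N at the end. The spring always pulls it closed.
- cover_box: Bystander on the tray: small square coverslip box with a blue lid, 33 x 33 x 24 mm. Origin: centre of its underside.
- oil: Bystander: small dropper bottle, 28 mm across, about 62 mm high. Origin: centre of its underside.
- vial_a: Bystander: glass vial with a blue cap, 32 mm across, 55 mm high. Origin: centre of its underside.
- vial_b: Bystander: a second such vial. Origin: centre of its underside.
- dish: Bystander: flat round clear dish, 58 mm across, 16 mm high. Origin: centre of its underside.
- marker: Bystander on the tray: white marker pen with a black cap, 125 mm long, 15 mm thick, lying along its x. Origin: underside, middle.
Mind the look-alikes: they are no part of the job. What is shaped like the slide8 but black or red is not meant.

How it is judged (in metres and radians):
On the way, in this order (a step that is already met when the one before it is completed fails the run):
1. the sprung arm is pushed back with the slide, further than it stands with a slide home (value of joint clip above 0.165 rad and horizontal distance between slide8 and seat below 0.03 m and contact force between slide8 and imager above 0.5 N), for 0.1 s.
2. still held in the fingers, the slide lies flat on the stage and touches both the back lugs and the end lug (contact force between the fingers and slide8 above 0.5 N and contact force between slide8 and back_lugs above 0.3 N and contact force between slide8 and end_lug above 0.3 N and x of slide8 in the frame of seat between -0.0015 and 0.0015 m and y of slide8 in the frame of seat between -0.0015 and 0.0015 m and z of slide8 in the frame of seat between -0.002 and 0.0015 m and angle between the y axis of slide8 and the y axis of seat, either way round below 0.05 rad), for 0.1 s.
At the end, for the whole second after the job is handed in: The eight-well slide lies at rest flat on the stage, within 1.5 mm of its home place against the back lugs and the end lug, square to them within 0.04 rad, with the sprung arm bearing on its corner (arm angle 0.12 to 0.175 rad); nothing else has been disturbed (x of slide8 in the frame of seat between -0.0015 and 0.0015 m and y of slide8 in the frame of seat between -0.0015 and 0.0015 m and z of slide8 in the frame of seat between -0.0015 and 0.0015 m and angle between the y axis of slide8 and the y axis of seat, either way round below 0.04 rad and angle between slide8's own z axis and vertical below 0.04 rad and value of joint clip between 0.12 and 0.175 rad and linear speed of slide8 below 0.01 m/s); the robot touches nothing.
It fails at once if the slide is forced: over 15 N against the back lugs or the end lug, or over 25 N against the stage, lugs and arm together (contact force between slide8 and back_lugs above 15 N or contact force between slide8 and end_lug above 15 N or contact force between slide8 and imager above 25 N).
It fails at once if the arm snaps shut (faster than 2 rad/s) (velocity of joint clip below -2 rad/s).
It fails at once if the slide is tipped more than 25 degrees (angle between slide8's own z axis and vertical above 0.44 rad).
It fails at once if the fingers press on the imager with more than 15 N (contact force between the fingers and imager above 15 N).
It fails at once if another thing is moved by more than 15 mm (distance of any of slide2, cover_box, oil, vial_a, vial_b, dish, marker from where it was at the start of the episode above 0.015 m).
It also fails if it takes over 67 s, if anything falls off the work surface, if the arm or the gripper's body presses on something with over 40 N, if the wrist force passes 120 N, or if a joint passes its speed limit or range.

ROBOT

A 6-joint arm with a two-finger parallel gripper is mounted at the origin on the work surface. World frame = base frame: x ahead of the robot, y to its left, z up, the work surface at z = 0. Lengths are in mm, angles in rad, forces in N, time in s.
With the tool pointing down it reaches from about 350 to 1000 mm from the base axis. Payload 7.1 kg.
Tool frame: the origin (TCP) lies at the very end of the fingers, on their centre line; the grasp point (between the pads) lies 19 mm behind it; z points along the fingers, y is the line along which they close (so a half turn about z gives the same grasp; the last joint's range is limited). The gripper opens to 85 mm and grips with 20 to 120 N. Pads are 22 mm wide; open, the fingers measure 114 mm over their backs; the gripper's body (76 mm by 85 mm) begins 54 mm behind the grasp point. The pads swing forward as they close: fully open they stand 13 mm farther back than shut.
Start: joints at [-1.146, 0.423, 1.63, -0, 1.089, -0.019], TCP at [268.374, -564.429, 231.319] pointing down, gripper open.
Joint ranges: [-3, 3], [-0.9, 2.11], [0.09, 2.58], [-1.31, 4.45], [0.11, 2.69], [-2.54, 2.54]. Speed limits (rad/s): [2.39, 2.39, 3.01, 3.14, 3.14, 3.14].

INTERFACE

Orientations are given as a unit quaternion [x, y, z, w].
In Python, from plant import bot, cams, finish_job gives the robot as it stands. The module is installed in compiled form; this text tells all that it offers.
- The arm moves only by the tool jog_arm, never from a script. Its argument "targets" is a list of rows, each a list of 3 entries, a list of its own where there are three numbers: the shift along the tool's x, y, z in mm, then the turn, a rotation vector about the tool's x, y, z in rad, then the finger opening in mm, from 0 to 85.4. In form: [[[tx, ty, tz], [ax, ay, az], grip], ...]. A call has 1 to 12 rows; each row is the pose to reach, as a shift and turn from the pose commanded when the call began, along the tool's axes at that moment; what a row does not reach only later rows make up. A row lasts 1/10 s, in which the tool goes at most 50 mm and 8.59 degrees, less where a joint would pass 70% of its speed; a pose out of reach is approached as far as the arm can. A call with a gripper value outside its range is refused whole. The fingers move at their own pace and stop on an object; "force" is the grip in N (left out, the last holds). Time passes only in rows, so rows that repeat a pose let the fingers close. It gives the time, the measured TCP pose, the force, the opening and the grip force at its end, in the units of the state.
- bot.get_obs(): the state, without advancing time (a new reading comes with each control period).
- cams.get_image(name): name is "side" or "top"; returns a dict with "img" (480x640x3 uint8, red, green, blue), "K" (3x3 intrinsics, pixels), "position" and "orientation" of the camera in the world. Camera axes: x right, y up, looking along -z (the intrinsics and any distortion apply to the point x, -y, -z); pixel columns grow to the right and rows downward; lengths in mm; the calibration is good to about 2 mm. A picture is of the moment at which its call begins. There is no depth.
- finish_job(): hands the job in; it is judged then, once.
The state is a dict: "t": time; "joints": joint angles; "qvel": joint speeds; "effort": joint torques, N m; "tcp_pos": TCP position; "ee_rot": TCP orientation; "ft_force": force on the tool from outside, world axes, zero at the start; "wrist_torque": the same for the moment, N m; "grip_width": finger opening in mm; "gripper_force": force on a finger pad.
Only numpy, scipy, OpenCV 4.12 (cv2) and the standard library are available. Lean on these libraries where they do the work, as an engineer would, in place of code of your own. Each camera call takes 0.05 s, during which the arm holds its last target. There are 200 camera calls.

## Working session

There is one attempt and no reset: what is moved stays moved. The work goes in short steps, Python scripts to look and compute and a tool call to move; the robot and the scene stay as the last step left them, time stands still between calls to the robot, and variables do not carry over. Pictures are saved under pics/ and viewed, at most 10 in all, crops included, and the job is handed in when it is done.

Besides the shell and the picture viewer there is one more tool, called after "Emit:" as name(argument=value, ...), one argument or row to a line, values as JSON. jog_arm: Moves the arm, as the interface text tells. Its arguments: {"type":"object","properties":{"targets":{"type":"array"},"force":{"type":"number"}},"required":["targets"]}

```bash
mkdir -p pics; cat > h.py <<'E'
import numpy as np, cv2
from scipy.spatial.transform import Rotation as R
from plant import bot, cams
def ray(c,u,v):
    K=c["K"]; d=np.array([(u-K[0][2])/K[0][0],(v-K[1][2])/K[1][1],1.])
    d=d*[1,-1,-1]; return np.array(c["position"],float), R.from_quat(c["orientation"]).apply(d)
def onplane(c,u,v,z):
    o,d=ray(c,u,v); return o+d*(z-o[2])/d[2]
def proj(c,p):
    q=R.from_quat(c["orientation"]).inv().apply(np.array(p,float)-c["position"])*[1,-1,-1]
    w=np.array(c["K"])@q; return w[:2]/w[2]
def save(c,n,box=None,s=1):
    im=c["img"][...,::-1]
    if box: im=im[box[1]:box[3],box[0]:box[2]]
    cv2.imwrite("pics/"+n,cv2.resize(im,None,fx=s,fy=s,interpolation=cv2.INTER_CUBIC))
E
python3 - <<'E'
from h import *
import pickle
for n in("top","side"):
    c=cams.get_image(n); save(c,n+"0.png"); pickle.dump(c,open(n+"0.pkl","wb"))
    print(n,np.round(c["K"],1).tolist(),c["position"],c["orientation"],[k for k in c])
o=bot.get_obs(); print(o["tcp_pos"],o["ee_rot"],o["ft_force"],o["grip_width"],o["t"])
E
```

```text
top [[440.6, 0.0, 329.7], [0.0, 440.6, 237.7], [0.0, 0.0, 1.0]] [340.15480546  22.33903776 931.91318087] [-0.08153948  0.09387334  0.76267485 -0.6347174 ] ['img', 'K', 'position', 'orientation']
side [[524.6, 0.0, 328.2], [0.0, 524.6, 239.8], [0.0, 0.0, 1.0]] [311.79286234 620.49293328 900.41178055] [-0.05432937  0.32933577  0.93118688 -0.14655125] ['img', 'K', 'position', 'orientation']
[ 268.19161242 -563.96104639  230.62778268] [ 9.75477337e-01  2.20098738e-01 -1.41860388e-04 -7.00299106e-04] [ 0.24455999 -0.17914092 -0.77584662] 85.2797861845154 0.1
```

View pics/top0.png

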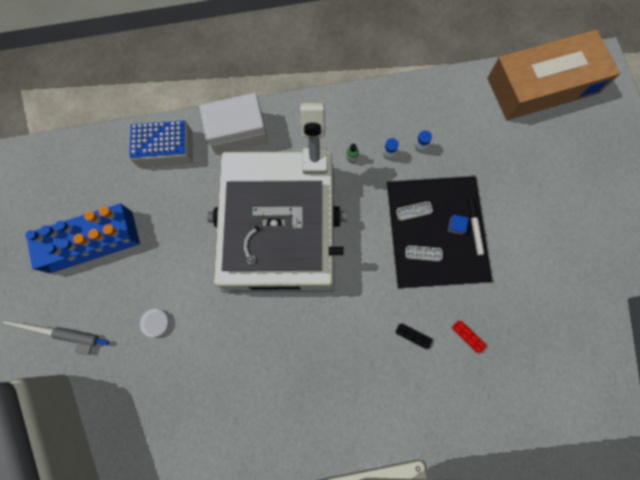

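View pics/side0.png

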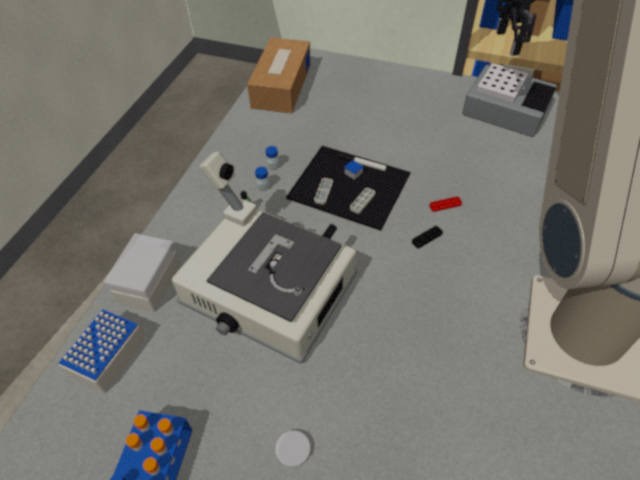

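Top view: the white slides are at about (414,211) and (424,254). The black one at (414,336) and the red one at (468,336) are look-alikes. The seat is near (275,215) and the clip near (250,245). I'll enlarge the two white slides and the seat in one picture.

```bash
python3 - <<'E'
from h import *
import pickle
t=pickle.load(open("top0.pkl","rb")); s=pickle.load(open("side0.pkl","rb"))
def crop(c,b): return cv2.resize(c["img"][b[1]:b[3],b[0]:b[2],::-1],(400,300),interpolation=cv2.INTER_CUBIC)
cv2.imwrite("pics/z.png",np.vstack([np.hstack([crop(t,(384,194,464,254+0)),crop(t,(384,218,464,278))]),np.hstack([crop(t,(230,195,330,270)),crop(s,(300,165,400,240))])]))
for n,c,bx in(("top",t,(390,190,450,268)),("side",s,(308,172,385,220))):
    im=c["img"]; m=((im.min(2)>95)&(im.max(2).astype(int)-im.min(2)<40)).astype(np.uint8)
    k=np.zeros_like(m); k[bx[1]:bx[3],bx[0]:bx[2]]=m[bx[1]:bx[3],bx[0]:bx[2]]
    k=cv2.morphologyEx(k,cv2.MORPH_CLOSE,np.ones((5,5)))
    for q in cv2.findContours(k,0,1)[0]:
        if cv2.contourArea(q)<80: continue
        w=np.array([onplane(c,*p,12)[:2] for p in q[:,0].astype(float)],np.float32)
        (cx,cy),(a,b),_=r=cv2.minAreaRect(w); B=cv2.boxPoints(r); e=max((B[1]-B[0],B[2]-B[1]),key=np.linalg.norm)
        print(n,cv2.boundingRect(q),np.round([cx,cy,a,b,np.degrees(np.arctan2(e[1],e[0]))],1))
# seat clues : dark plate outline
im=t["img"].astype(int)
for z,pts in ((115,[(227,181),(323,181),(323,270),(222,271)]),(118.5,[(252,207),(301,207),(301,227),(252,216),(292,227)]),(5,[(388,181),(476,176),(492,282),(398,287)])):
    print(z,[np.round(onplane(t,*p,z)[:2],0).tolist() for p in pts])
E
```

```text
top (406, 246, 36, 15) [ 502.1 -206.    75.1   27.3   74.4]
top (397, 202, 35, 18) [ 598.2 -207.7   27.3   76.5  -87. ]
side (308, 207, 38, 13) [ 566.  -135.9   84.3   36.6   17.7]
side (350, 188, 25, 25) [ 499.9 -200.8   81.7   27.7   74.6]
side (314, 178, 19, 26) [ 595.7 -202.2   27.2   82.2  -87.4]
115 [[697.0, 168.0], [662.0, -19.0], [486.0, 13.0], [519.0, 200.0]]
118.5 [[633.0, 126.0], [615.0, 33.0], [575.0, 39.0], [614.0, 129.0], [579.0, 56.0]]
5 [[678.0, -168.0], [654.0, -365.0], [416.0, -335.0], [441.0, -138.0]]
```

View pics/z.png

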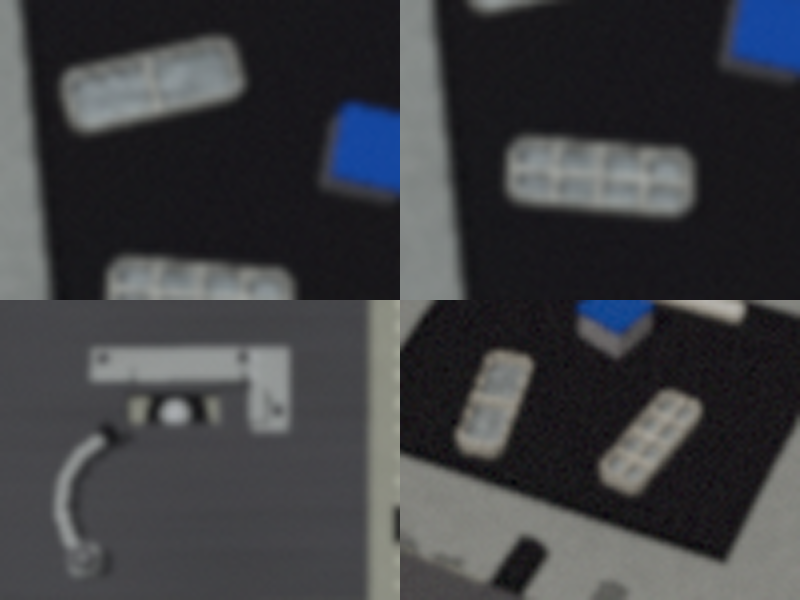

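The enlarged crop shows eight wells in the slide at top (424,254). The one at (414,211) has two wells, so slide8 is the first, at world about (501,-204). Next I rectify the stage plane to measure the seat, and work out the first move.

```bash
cat >> h.py <<'E'
def plan(xy_z, yaw_y):
    "tool shift (mm), turn about tool z (rad) for TCP at xyz with tool y at yaw_y deg, pointing down"
    o=bot.get_obs(); r=R.from_quat(o["ee_rot"]); a=np.radians(yaw_y)
    y=np.array([np.cos(a),np.sin(a),0]); z=np.array([0,0,-1.]); g=R.from_matrix(np.stack([np.cross(y,z),y,z],1))
    return np.round(r.inv().apply(np.array(xy_z)-o["tcp_pos"]),1), np.round((r.inv()*g).as_rotvec(),4)
def rect(c,z,org,yaw,half=(60,80),s=4):
    a=np.radians(yaw); ex=np.array([np.cos(a),np.sin(a)]); ey=np.array([-ex[1],ex[0]])
    loc=np.float32([(half[0],half[1]),(half[0],-half[1]),(-half[0],-half[1]),(-half[0],half[1])])
    src=np.float32([proj(c,[*(np.array(org)+l[0]*ex+l[1]*ey),z]) for l in loc])
    dst=np.float32([((half[1]-l[1])*s,(half[0]-l[0])*s) for l in loc])
    return cv2.warpPerspective(c["img"],cv2.getPerspectiveTransform(src,dst),(2*half[1]*s,2*half[0]*s),flags=cv2.INTER_CUBIC)
E
python3 - <<'E'
from h import *
import pickle
out=[]
for n in("top","side"):
    c=pickle.load(open(n+"0.pkl","rb")); g=rect(c,118.5,(600,82),-10,(60,80),4).astype(float).mean(2)
    def prof(x0,x1,y0,y1,ax): # imager coords relative to guess
        p=g[int((60-x1)*4):int((60-x0)*4),int((80-y1)*4):int((80-y0)*4)].mean(ax); return p
    def edge(p,start,sgn):
        d=np.abs(np.diff(cv2.GaussianBlur(p.reshape(-1,1),(1,9),2)[:,0])); i=d.argmax(); return start+sgn*(i+1)/4
    for y0,y1 in((-32,-22),(22,32)): print(n,"back face x",edge(prof(0,22,y0,y1,1),22,-1), "back rear", edge(prof(15,40,y0,y1,1),40,-1))
    print("end face y",edge(prof(-4,6,-50,-25,0),-25,-1))
    # plate edges
    out.append(cv2.resize(g.astype(np.uint8),(640,480)))
    # angle: fit back face along y
    ys=list(range(-30,34,3)); xs=[edge(prof(2,22,y-1.5,y+1.5,1),22,-1) for y in ys]; print(np.round(xs,1).tolist())
a=np.hstack([cv2.resize(x,(400,300)) for x in out]); cv2.imwrite("pics/rect.png",a)
print(plan([501,-204,110],-15.5))
E
```

```text
top back face x 9.25 back rear 25.5
top back face x 8.0 back rear 26.0
end face y -48.25
[9.2, 9.2, 9.2, 7.8, 7.5, 7.8, 7.5, 7.8, 7.8, 7.8, 7.8, 7.8, 7.8, 7.8, 7.8, 7.8, 7.8, 8.0, 7.8, 8.2, 8.0, 8.0]
side back face x 20.75 back rear 21.5
side back face x 4.25 back rear 21.5
end face y -42.75
[20.8, 20.8, 21.0, 4.2, 4.2, 4.2, 4.2, 4.0, 20.8, 3.5, 3.8, 4.0, 4.2, 4.5, 4.2, 4.0, 4.0, 4.0, 4.2, 4.2, 4.2, 4.8]
(array([ 364.8, -224.9,  121. ]), array([-1.300e-03, -6.000e-04, -8.564e-01]))
```

View pics/rect.png

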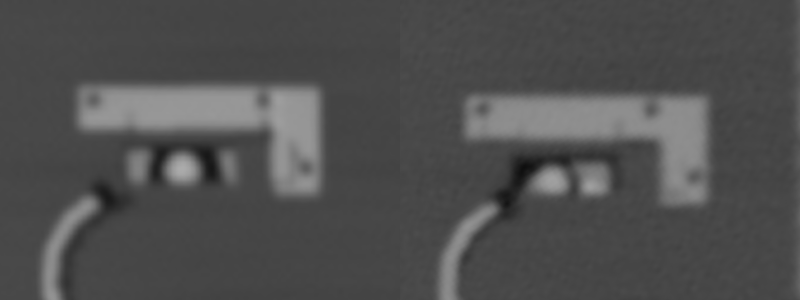

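Rectified stage views: the strip's front edge is at row ~131 (top) and ~139 (side). The end plate's inner edge is at col ~272 (top) and 660 (side), and the bumper is near (105,200). The two views differ by about 5 mm for both the slide and the seat, which is calibration bias. I average them: seat ≈ (595.3, 94.3), imager yaw ≈ -10.4°. Moving over the slide.

Emit:
jog_arm(
  targets=[
    [[365,-225,121],[0,0,-0.856],45],
    [[365,-225,121],[0,0,-0.856],45],
    [[365,-225,121],[0,0,-0.856],45],
    [[365,-225,121],[0,0,-0.856],45],
    [[365,-225,121],[0,0,-0.856],45],
    [[365,-225,121],[0,0,-0.856],45],
    [[365,-225,121],[0,0,-0.856],45],
    [[365,-225,121],[0,0,-0.856],45],
    [[365,-225,121],[0,0,-0.856],45],
    [[365,-225,121],[0,0,-0.856],45],
    [[365,-225,121],[0,0,-0.856],45],
    [[365,-225,121],[0,0,-0.856],45],
  ],
  force=20,
)

```text
t: 1.3
tcp_pos: [501.1, -205.0, 110.4]
ee_rot: [0.796, 0.605, -0.0, -0.0]
ft_force: [0.5, -0.4, 0.1]
grip_width: 45.0
gripper_force: 0.0
```

```bash
python3 - <<'E'
from h import *
t=cams.get_image("top"); s=cams.get_image("side")
A=cv2.resize(t["img"][190:290,380:510,::-1],(520,400)); B=cv2.resize(s["img"][150:250,290:390,::-1],(280,280))
C=np.zeros((400,800,3),np.uint8); C[:,:520]=A; C[:280,520:]=B; cv2.imwrite("pics/hov.png",C)
o=bot.get_obs(); print(o["tcp_pos"],o["ft_force"],o["grip_width"],o["t"]); print(plan([501,-203.5,7],-15.5))
E
```

```text
[ 500.99733501 -205.62548652  110.64423277] [-0.12096496 -0.18555328  0.257063  ] 45.03643209892404 1.4
(array([  2.1,  -0.6, 103.6]), array([ 0.0004,  0.0002, -0.0022]))
```

View pics/hov.png

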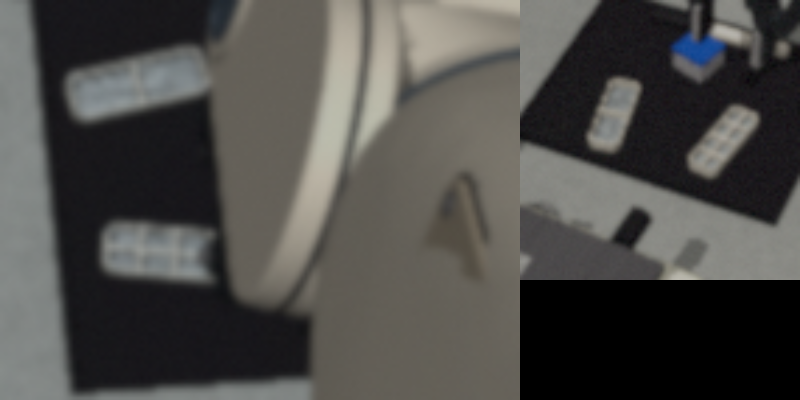

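The picture shows the fingers about 100 mm above the slide, which is still in place at (724,140). Descending slowly at the end.

Emit:
jog_arm(
  targets=[
    [[2,-0.6,40],[0,0,0],45],
    [[2,-0.6,75],[0,0,0],45],
    [[2,-0.6,90],[0,0,0],45],
    [[2,-0.6,97],[0,0,0],45],
    [[2,-0.6,101],[0,0,0],45],
    [[2,-0.6,103],[0,0,0],45],
    [[2,-0.6,103],[0,0,0],45],
    [[2,-0.6,103],[0,0,0],45],
  ],
)

```text
t: 2.2
tcp_pos: [502.0, -202.7, 8.2]
ee_rot: [0.796, 0.605, 0.0, 0.001]
ft_force: [-0.2, -0.2, -0.0]
grip_width: 44.8
gripper_force: 0.0
```

```bash
python3 - <<'E'
from h import *
s=cams.get_image("side"); save(s,"down.png",(310,160,410,235),8)
o=bot.get_obs(); print(o["tcp_pos"],o["ft_force"],o["grip_width"],o["t"])
E
```

```text
[ 501.92843347 -202.61646708    8.13678756] [-0.41410698  0.58770672 -0.01484023] 45.55478479456665 2.25
```

View pics/down.png

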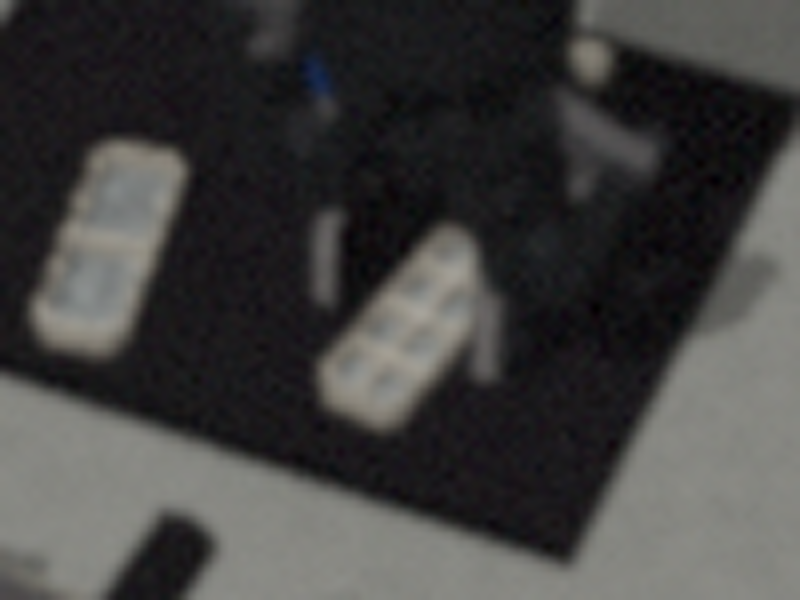

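The fingers straddle the slide, with the tips at (325,300) and (487,380). Closing.

Emit:
jog_arm(
  targets=[
    [[0,0,0],[0,0,0],38],
    [[0,0,0],[0,0,0],32],
    [[0,0,0],[0,0,0],28],
    [[0,0,0],[0,0,0],24],
    [[0,0,0],[0,0,0],20],
    [[0,0,0],[0,0,0],20],
    [[0,0,0],[0,0,0],20],
    [[0,0,0],[0,0,0],20],
  ],
  force=25,
)

```text
t: 3.05
tcp_pos: [501.5, -202.4, 7.6]
ee_rot: [0.796, 0.605, 0.0, 0.0]
ft_force: [-1.5, 0.2, 5.8]
grip_width: 24.7
gripper_force: 24.8
```

```bash
python3 - <<'E'
from h import *
o=bot.get_obs(); print(o["tcp_pos"],o["ee_rot"],o["ft_force"],o["grip_width"],o["gripper_force"],o["t"])
E
```

```text
[ 501.46768706 -202.4174397     7.57614477] [7.96150090e-01 6.05099186e-01 6.55760302e-05 7.14771460e-05] [-1.49355714  0.2121067   5.8369175 ] 24.670942320104785 24.79492038488388 3.05
```

The grip is on the slide at width 24.7 mm, and TCP is 2.6 mm above the slide's underside. Lifting.

Emit:
jog_arm(
  targets=[
    [[0,0,-3],[0,0,0],20],
    [[0,0,-10],[0,0,0],20],
    [[0,0,-30],[0,0,0],20],
    [[0,0,-60],[0,0,0],20],
    [[0,0,-100],[0,0,0],20],
    [[0,0,-140],[0,0,0],20],
    [[0,0,-160],[0,0,0],20],
    [[0,0,-160],[0,0,0],20],
  ],
)

```text
t: 3.85
tcp_pos: [503.3, -203.2, 171.0]
ee_rot: [0.796, 0.605, 0.002, 0.003]
ft_force: [-0.8, 0.4, -0.4]
grip_width: 24.3
gripper_force: 24.7
```

```bash
python3 - <<'E'
from h import *
o=bot.get_obs(); print(o["tcp_pos"],o["ft_force"],o["grip_width"],o["gripper_force"],o["t"])
a=np.radians(-10.4); ex=np.array([np.cos(a),np.sin(a)]); ey=np.array([-ex[1],ex[0]])
p=np.array([595.3,94.3])-5*ex-20*ey; print(p, plan([*p,165],-10.4), plan([*p,140],-10.4))
E
```

```text
[ 503.33617162 -203.24068806  171.02437797] [-0.80927157  0.43864434 -0.41551277] 24.265125860734276 24.71904069185257 3.85
[586.77175974  75.53116631] (array([290.9,   5.7,   5.8]), array([ 0.0067,  0.0012, -0.0895])) (array([291. ,   5.6,  30.8]), array([ 0.0067,  0.0012, -0.0895]))
```

Emit:
jog_arm(
  targets=[
    [[20,0.5,0],[0,0,-0.01],20],
    [[50,1,0],[0,0,-0.02],20],
    [[90,2,0],[0,0,-0.03],20],
    [[130,3,0],[0,0,-0.04],20],
    [[170,4,0],[0,0,-0.05],20],
    [[210,4,0],[0,0,-0.06],20],
    [[250,5,2],[0,0,-0.075],20],
    [[275,5,4],[0,0,-0.085],20],
    [[287,5.5,8],[0,0,-0.0895],20],
    [[291,5.7,15],[0,0,-0.0895],20],
    [[291,5.7,20],[0,0,-0.0895],20],
    [[291,5.7,20],[0,0,-0.0895],20],
  ],
)

```text
t: 5.05
tcp_pos: [583.5, 75.2, 145.9]
ee_rot: [0.769, 0.64, -0.001, -0.001]
ft_force: [0.2, 0.2, 0.6]
grip_width: 24.4
gripper_force: 24.7
```

```bash
python3 - <<'E'
from h import *
s=cams.get_image("side"); t=cams.get_image("top")
C=np.hstack([cv2.resize(s["img"][215:315,215:315,::-1],(400,400),interpolation=2),cv2.resize(t["img"][180:280,225:325,::-1],(400,400),interpolation=2)])
cv2.imwrite("pics/over.png",C)
o=bot.get_obs(); print(o["tcp_pos"],o["ee_rot"],o["ft_force"],o["grip_width"],o["t"])
E
```

```text
[584.36606295  75.24609641 146.96630255] [ 7.68758436e-01  6.39539093e-01 -4.24314140e-04 -1.87652510e-04] [-0.49926576 -0.57303762 -0.54027959] 24.29560525982004 5.15
```

View pics/over.png

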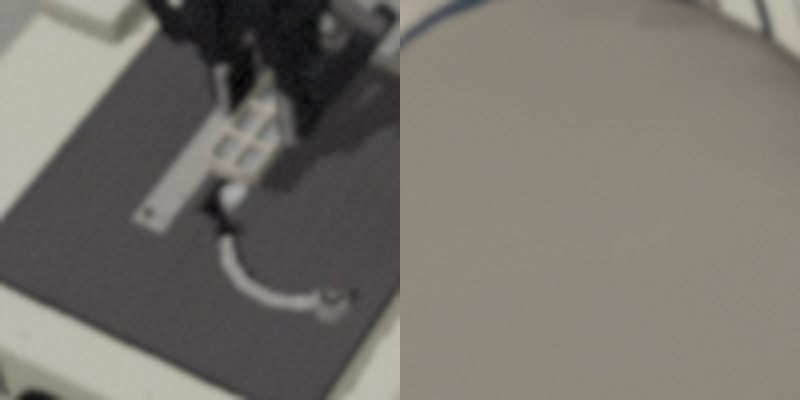

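The side view shows the held slide's left end at about (245,165), to the right of the bumper at (225,200). The arm hides the view from above. Lowering to about 5.5 mm above the stage, then measuring from the side.

Emit:
jog_arm(
  targets=[
    [[0,0,5],[0,0,0],20],
    [[0,0,11],[0,0,0],20],
    [[0,0,17],[0,0,0],20],
    [[0,0,21],[0,0,0],20],
    [[0,0,23.5],[0,0,0],20],
    [[0,0,24.5],[0,0,0],20],
    [[0,0,24.5],[0,0,0],20],
    [[0,0,24.5],[0,0,0],20],
    [[0,0,24.5],[0,0,0],20],
  ],
)

```text
t: 6.05
tcp_pos: [584.9, 76.5, 123.0]
ee_rot: [0.768, 0.64, 0.0, 0.0]
ft_force: [1.5, 0.0, -0.2]
grip_width: 24.8
gripper_force: 24.7
```

```bash
cat > m.py <<'E'
from h import *
def meas(name=None):
    "slide's +y end in side view, relative to side-view seat; bottom edge plane zb"
    s=cams.get_image("side"); f=[];T=[]
    for i in range(6): o=bot.get_obs()
    f=o["ft_force"]; p=np.array(o["tcp_pos"]); zb=p[2]-2.3
    a=np.radians(-10.4); ex=np.array([np.cos(a),np.sin(a)]); ey=np.array([-ex[1],ex[0]])
    d=p[:2]-[595.3,94.3]
    print("t",o["t"],"z",p[2].round(2),"tcp local",np.round([d@ex,d@ey],2),"F local",np.round([f[:2]@ex,f[:2]@ey,f[2]],2),"torq",np.round(o["wrist_torque"],2),"w",round(o["grip_width"],1))
    if name:
        g=rect(s,zb,(594.0,97.0),-10.4,(40,60),5); cv2.imwrite("pics/"+name,g[...,::-1])
    return s
E
python3 - <<'E'
from m import *
meas("low.png")
E
```

```text
t 6.1 z 123.03 tcp local [ -7.03 -19.37] F local [ 1.04 -1.35 -0.86] torq [-0.06  0.03 -0.  ] w 24.3
```

View pics/low.png

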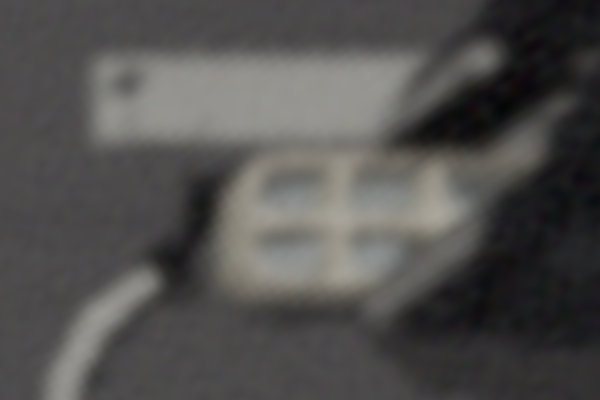

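In the rectified side view, the slide's end edge is at col ~210 and its front edge at row ~303. That gives a slide centre of about (-7.4, -19.7) from the seat, which agrees with the TCP reading (-7.0, -19.4). The bumper is at (172,265), about 8 mm ahead as expected. Pushing +y (tool x) in small steps.

Emit:
jog_arm(
  targets=[
    [[2,2,0],[0,0,0],20],
    [[5,2,0],[0,0,0],20],
    [[6,2,0],[0,0,0],20],
    [[7,2,0],[0,0,0],20],
    [[8,2,0],[0,0,0],20],
    [[9,2,0],[0,0,0],20],
    [[10,2,0],[0,0,0],20],
    [[11,2,0],[0,0,0],20],
    [[12,2,0],[0,0,0],20],
    [[13,2,0],[0,0,0],20],
    [[13,2,0],[0,0,0],20],
    [[13,2,0],[0,0,0],20],
  ],
)

```text
t: 7.3
tcp_pos: [589.1, 88.8, 122.8]
ee_rot: [0.768, 0.64, -0.0, 0.0]
ft_force: [1.0, -2.3, -0.6]
grip_width: 24.6
gripper_force: 24.7
```

```bash
python3 -c "
from m import *
meas();meas()"
```

```text
t 7.35 z 122.79 tcp local [-5.17 -6.49] F local [ 0.72 -2.12  0.  ] torq [-0.32 -0.02  0.02] w 24.7
t 7.4 z 122.82 tcp local [-5.14 -6.5 ] F local [ 0.16 -1.7   0.36] torq [-0.35 -0.03 -0.05] w 24.3
```

The bumper is being pushed with about 1.7 N, as expected. Continuing to y ≈ +2.

Emit:
jog_arm(
  targets=[
    [[1,0.2,0],[0,0,0],20],
    [[2,0.2,0],[0,0,0],20],
    [[3,0.2,0],[0,0,0],20],
    [[4,0.2,0],[0,0,0],20],
    [[5,0.2,0],[0,0,0],20],
    [[6,0.2,0],[0,0,0],20],
    [[7,0.2,0],[0,0,0],20],
    [[8,0.2,0],[0,0,0],20],
    [[8.5,0.2,0],[0,0,0],20],
    [[8.5,0.2,0],[0,0,0],20],
    [[8.5,0.2,0],[0,0,0],20],
  ],
)

```text
t: 8.5
tcp_pos: [590.8, 97.2, 122.8]
ee_rot: [0.768, 0.64, -0.0, 0.0]
ft_force: [0.8, -2.4, -0.4]
grip_width: 24.6
gripper_force: 24.7
```

```bash
python3 -c "
from m import *
meas();meas('push.png')"
```

```text
t 8.55 z 122.82 tcp local [-4.95  2.  ] F local [ 1.38 -2.66  0.16] torq [-0.42 -0.03  0.03] w 24.5
t 8.6 z 122.82 tcp local [-4.96  2.  ] F local [ 0.68 -2.67 -0.14] torq [-0.37  0.    0.05] w 24.6
```

View pics/push.png

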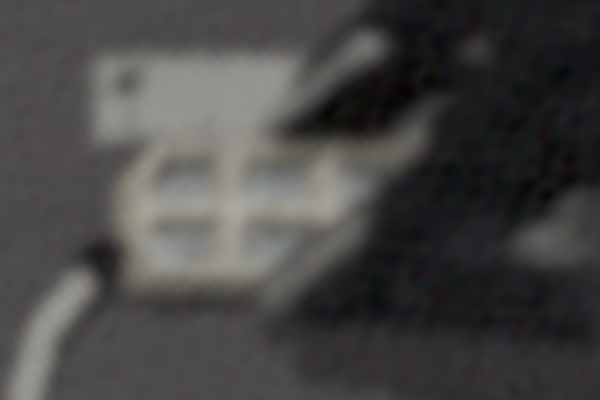

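The slide's end is at col ~110 with the bumper at (100,258) pushed left, and the force is 2.6 N, so it is not at the stop. I go 1.2 mm further left for clearance and lower 4 mm.

Emit:
jog_arm(
  targets=[
    [[0.6,0,0],[0,0,0],20],
    [[1.2,0,0],[0,0,0],20],
    [[1.2,0,0.7],[0,0,0],20],
    [[1.2,0,1.4],[0,0,0],20],
    [[1.2,0,2.1],[0,0,0],20],
    [[1.2,0,2.7],[0,0,0],20],
    [[1.2,0,3.3],[0,0,0],20],
    [[1.2,0,3.9],[0,0,0],20],
    [[1.2,0,4.2],[0,0,0],20],
    [[1.2,0,4.2],[0,0,0],20],
  ],
)

```text
t: 9.6
tcp_pos: [591.0, 98.4, 118.5]
ee_rot: [0.768, 0.64, -0.0, -0.0]
ft_force: [-0.6, -2.2, 0.4]
grip_width: 24.6
gripper_force: 24.8
```

```bash
python3 -c "
from m import *
meas();meas()"
```

```text
t 9.65 z 118.58 tcp local [-4.99  3.24] F local [ 0.79 -2.79  0.3 ] torq [-0.37  0.08  0.06] w 24.5
t 9.7 z 118.55 tcp local [-5.01  3.2 ] F local [-0.27 -2.4   0.91] torq [-0.39  0.12 -0.02] w 24.9
```

Emit:
jog_arm(
  targets=[
    [[0,0,0.3],[0,0,0],20],
    [[0,0,0.6],[0,0,0],20],
    [[0,0,0.8],[0,0,0],20],
    [[0,0,0.8],[0,0,0],20],
  ],
)

```text
t: 10.1
tcp_pos: [591.0, 98.3, 117.8]
ee_rot: [0.768, 0.64, -0.0, 0.0]
ft_force: [-0.3, -2.1, 0.1]
grip_width: 24.6
gripper_force: 24.8
```

```bash
python3 -c "
from m import *
meas();meas()"
```

```text
t 10.15 z 117.83 tcp local [-4.92  3.22] F local [-0.56 -1.88  0.31] torq [-0.37  0.06  0.03] w 24.4
t 10.2 z 117.8 tcp local [-4.92  3.23] F local [ 0.72 -3.16 -1.2 ] torq [-0.38  0.11  0.04] w 25.1
```

Emit:
jog_arm(
  targets=[
    [[0,0,0.2],[0,0,0],20],
    [[0,0,0.4],[0,0,0],20],
    [[0,0,0.6],[0,0,0],20],
    [[0,0,0.6],[0,0,0],20],
  ],
)

```text
t: 10.6
tcp_pos: [591.0, 98.4, 117.5]
ee_rot: [0.768, 0.64, 0.0, 0.0]
ft_force: [-1.6, -2.0, 6.0]
grip_width: 24.7
gripper_force: 25.3
```

```bash
python3 -c "
from m import *
meas();meas()"
```

```text
t 10.65 z 117.55 tcp local [-4.9   3.24] F local [-0.5  -3.41  5.08] torq [-0.42  0.34  0.03] w 24.3
t 10.7 z 117.58 tcp local [-4.9   3.27] F local [-1.93 -3.38  5.4 ] torq [-0.45  0.4   0.02] w 24.4
```

Contact with the stage at TCP z ≈ 117.65. I relieve the press by 0.2 mm, then ease +x (tool y) toward the back lugs.

Emit:
jog_arm(
  targets=[
    [[0,0,-0.2],[0,0,0],20],
    [[0,0.6,-0.2],[0,0,0],20],
    [[0,1.2,-0.2],[0,0,0],20],
    [[0,1.8,-0.2],[0,0,0],20],
    [[0,2.4,-0.2],[0,0,0],20],
    [[0,2.8,-0.2],[0,0,0],20],
    [[0,3.2,-0.2],[0,0,0],20],
    [[0,3.2,-0.2],[0,0,0],20],
  ],
)

```text
t: 11.5
tcp_pos: [594.5, 97.8, 117.6]
ee_rot: [0.768, 0.64, 0.0, 0.0]
ft_force: [-1.0, -2.3, 3.8]
grip_width: 24.5
gripper_force: 25.2
```

```bash
python3 -c "
from m import *
meas();meas()"
```

```text
t 11.55 z 117.56 tcp local [-1.39  3.33] F local [-0.12 -2.51  4.97] torq [-0.38  0.1  -0.04] w 24.8
t 11.6 z 117.58 tcp local [-1.37  3.33] F local [-0.68 -2.18  5.27] torq [-0.37  0.1  -0.03] w 24.7
```

Emit:
jog_arm(
  targets=[
    [[0,0.3,-0.2],[0,0,0],20],
    [[0,0.6,-0.2],[0,0,0],20],
    [[0,0.9,-0.2],[0,0,0],20],
    [[0,0.9,-0.2],[0,0,0],20],
  ],
)

```text
t: 12.0
tcp_pos: [595.1, 97.6, 117.6]
ee_rot: [0.768, 0.64, 0.0, 0.0]
ft_force: [0.3, -2.3, 4.1]
grip_width: 24.6
gripper_force: 25.1
```

```bash
python3 -c "
from m import *
meas();meas()"
```

```text
t 12.05 z 117.6 tcp local [-0.73  3.21] F local [ 0.73 -1.27  4.  ] torq [-0.34  0.05 -0.04] w 24.6
t 12.1 z 117.58 tcp local [-0.75  3.21] F local [ 0.11 -2.66  3.29] torq [-0.36 -0.   -0.03] w 24.2
```

Emit:
jog_arm(
  targets=[
    [[0,0.3,0],[0,0,0],20],
    [[0,0.6,0],[0,0,0],20],
    [[0,0.8,0],[0,0,0],20],
    [[0,0.8,0],[0,0,0],20],
  ],
)

```text
t: 12.5
tcp_pos: [595.9, 97.5, 117.6]
ee_rot: [0.768, 0.64, 0.0, 0.0]
ft_force: [-1.4, -2.6, 2.9]
grip_width: 24.7
gripper_force: 25.0
```

```bash
python3 -c "
from m import *
meas();meas()"
```

```text
t 12.55 z 117.61 tcp local [0.03 3.21] F local [ 0.29 -1.78  3.21] torq [-0.4  -0.    0.02] w 24.4
t 12.6 z 117.57 tcp local [0.02 3.19] F local [ 0.71 -2.71  2.06] torq [-0.38 -0.04 -0.02] w 24.3
```

Emit:
jog_arm(
  targets=[
    [[0,0.2,0],[0,0,0],20],
    [[0,0.4,0],[0,0,0],20],
    [[0,0.6,0],[0,0,0],20],
    [[0,0.8,0],[0,0,0],20],
    [[0,0.8,0],[0,0,0],20],
  ],
)

```text
t: 13.1
tcp_pos: [596.7, 97.3, 117.6]
ee_rot: [0.768, 0.64, 0.0, 0.0]
ft_force: [-0.3, -2.4, 2.7]
grip_width: 24.3
gripper_force: 25.0
```

```bash
python3 -c "
from m import *
meas();meas()"
```

```text
t 13.15 z 117.59 tcp local [0.78 3.23] F local [ 1.28 -2.18  3.36] torq [-0.38  0.02 -0.05] w 24.6
t 13.2 z 117.59 tcp local [0.77 3.23] F local [ 1.21 -1.36  2.53] torq [-0.38 -0.01 -0.02] w 24.7
```

Emit:
jog_arm(
  targets=[
    [[0,0.2,0],[0,0,0],20],
    [[0,0.4,0],[0,0,0],20],
    [[0,0.6,0],[0,0,0],20],
    [[0,0.8,0],[0,0,0],20],
    [[0,0.8,0],[0,0,0],20],
  ],
)

```text
t: 13.7
tcp_pos: [597.4, 97.2, 117.6]
ee_rot: [0.768, 0.64, -0.0, -0.0]
ft_force: [-0.5, -2.6, 2.9]
grip_width: 24.3
gripper_force: 25.0
```

```bash
python3 -c "
from m import *
meas();meas()"
```

```text
t 13.75 z 117.59 tcp local [1.52 3.21] F local [ 0.32 -2.77  2.69] torq [-0.34  0.04 -0.03] w 24.7
t 13.8 z 117.6 tcp local [1.49 3.24] F local [ 0.76 -2.23  2.72] torq [-0.28  0.   -0.01] w 24.7
```

Emit:
jog_arm(
  targets=[
    [[0,0.2,0],[0,0,0],20],
    [[0,0.4,0],[0,0,0],20],
    [[0,0.6,0],[0,0,0],20],
    [[0,0.6,0],[0,0,0],20],
  ],
)

```text
t: 14.2
tcp_pos: [597.5, 97.1, 117.6]
ee_rot: [0.768, 0.64, -0.0, -0.0]
ft_force: [-3.2, -0.1, 4.3]
grip_width: 24.6
gripper_force: 25.3
```

```bash
python3 -c "
from m import *
s=meas();meas('x.png')"
```

```text
t 14.25 z 117.57 tcp local [1.63 3.19] F local [-4.34 -1.56  5.01] torq [-0.19  0.6   0.02] w 24.7
t 14.3 z 117.57 tcp local [1.6  3.19] F local [-3.55 -2.21  5.29] torq [-0.29  0.59  0.05] w 24.6
```

View pics/x.png

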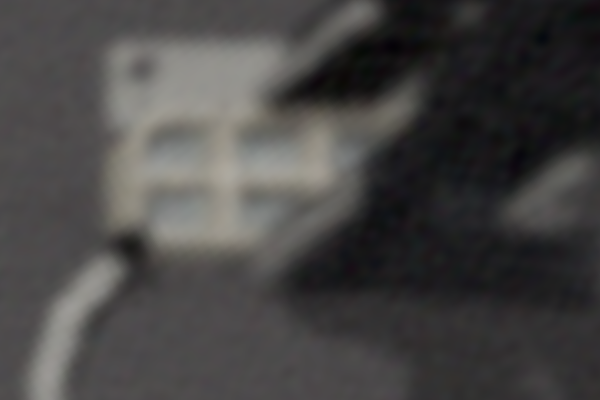

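The picture shows the slide flat along the lug strip (its upper edge at row ~112), with the bumper on the front left cut corner at (130,248). Contact with the back lugs is about 4 N at TCP local x ≈ 1.6. Now easing -y (tool -x) toward the end lug.

Emit:
jog_arm(
  targets=[
    [[-0.3,0,0],[0,0,0],20],
    [[-0.6,0,0],[0,0,0],20],
    [[-0.9,0,0],[0,0,0],20],
    [[-0.9,0,0],[0,0,0],20],
  ],
)

```text
t: 14.7
tcp_pos: [597.4, 96.5, 117.5]
ee_rot: [0.768, 0.64, -0.0, -0.0]
ft_force: [-4.7, 1.8, 5.2]
grip_width: 24.7
gripper_force: 25.3
```

```bash
python3 -c "
from m import *
s=meas();meas()"
```

```text
t 14.75 z 117.59 tcp local [1.74 2.57] F local [-3.97  1.36  5.15] torq [0.25 0.71 0.15] w 24.3
t 14.8 z 117.59 tcp local [1.73 2.61] F local [-5.12  1.45  5.02] torq [0.27 0.72 0.12] w 24.7
```

Emit:
jog_arm(
  targets=[
    [[-0.15,0,0],[0,0,0],20],
    [[-0.3,0,0],[0,0,0],20],
    [[-0.3,0,0],[0,0,0],20],
  ],
)

```text
t: 15.1
tcp_pos: [597.4, 96.2, 117.6]
ee_rot: [0.768, 0.64, -0.0, -0.0]
ft_force: [-5.2, 2.4, 5.2]
grip_width: 24.5
gripper_force: 25.3
```

```bash
python3 -c "
from m import *
s=meas();meas()"
```

```text
t 15.15 z 117.58 tcp local [1.75 2.31] F local [-5.02  0.77  5.17] torq [0.33 0.74 0.15] w 24.3
t 15.2 z 117.58 tcp local [1.75 2.29] F local [-4.05  1.06  5.7 ] torq [0.34 0.74 0.09] w 24.3
```

Emit:
jog_arm(
  targets=[
    [[-0.2,-0.1,-0.1],[0,0,0],20],
    [[-0.4,-0.1,-0.1],[0,0,0],20],
    [[-0.6,-0.1,-0.1],[0,0,0],20],
    [[-0.6,-0.1,-0.1],[0,0,0],20],
  ],
)

```text
t: 15.6
tcp_pos: [597.3, 95.4, 117.6]
ee_rot: [0.768, 0.64, -0.0, -0.0]
ft_force: [-4.3, 2.1, 4.4]
grip_width: 24.5
gripper_force: 25.2
```

```bash
python3 -c "
from m import *
s=meas();meas()"
```

```text
t 15.65 z 117.58 tcp local [1.73 1.43] F local [-4.9   0.67  4.88] torq [0.27 0.85 0.13] w 24.3
t 15.7 z 117.57 tcp local [1.72 1.39] F local [-4.14  1.1   3.47] torq [0.32 0.86 0.15] w 24.3
```

Emit:
jog_arm(
  targets=[
    [[-0.2,0,0],[0,0,0],20],
    [[-0.4,0,0],[0,0,0],20],
    [[-0.6,0,0],[0,0,0],20],
    [[-0.6,0,0],[0,0,0],20],
  ],
)

```text
t: 16.1
tcp_pos: [597.2, 94.8, 117.6]
ee_rot: [0.768, 0.64, -0.0, -0.0]
ft_force: [-4.7, 1.6, 4.1]
grip_width: 24.7
gripper_force: 25.2
```

```bash
python3 -c "
from m import *
s=meas();meas()"
```

```text
t 16.15 z 117.59 tcp local [1.73 0.88] F local [-4.95  1.7   3.87] torq [0.32 0.83 0.11] w 24.7
t 16.2 z 117.57 tcp local [1.73 0.86] F local [-5.61  1.16  4.14] torq [0.41 0.77 0.15] w 24.8
```

Emit:
jog_arm(
  targets=[
    [[-0.2,0,0],[0,0,0],20],
    [[-0.4,0,0],[0,0,0],20],
    [[-0.6,0,0],[0,0,0],20],
    [[-0.6,0,0],[0,0,0],20],
  ],
)

```text
t: 16.6
tcp_pos: [597.2, 94.8, 117.6]
ee_rot: [0.768, 0.64, 0.0, -0.0]
ft_force: [-4.6, 4.7, 2.5]
grip_width: 24.7
gripper_force: 25.1
```

```bash
python3 -c "
from m import *
s=meas();meas()"
```

```text
t 16.65 z 117.59 tcp local [1.73 0.83] F local [-4.75  3.66  4.66] torq [0.83 0.76 0.15] w 24.7
t 16.7 z 117.58 tcp local [1.77 0.82] F local [-4.67  3.83  3.45] torq [0.81 0.76 0.1 ] w 24.6
```

The end lug is reached: motion stopped at TCP local (1.75, 0.83) with a clear step in force and torque, and both lug forces are moderate. Holding a moment, then opening slowly and lifting straight up.

Emit:
jog_arm(
  targets=[
    [[0,0,0],[0,0,0],20],
    [[0,0,0],[0,0,0],20],
    [[0,0,0],[0,0,0],25],
    [[0,0,0],[0,0,0],26],
    [[0,0,0],[0,0,0],27],
    [[0,0,0],[0,0,0],29],
    [[0,0,0],[0,0,0],31],
    [[0,0,0],[0,0,0],33],
    [[0,0,0],[0,0,0],34],
    [[0,0,0],[0,0,0],34],
  ],
)

```text
t: 17.7
tcp_pos: [597.5, 94.0, 117.8]
ee_rot: [0.768, 0.64, 0.0, 0.0]
ft_force: [-0.2, 0.0, -0.4]
grip_width: 33.8
gripper_force: 0.0
```

```bash
python3 -c "
from m import *
s=meas();meas()"
```

```text
t 17.75 z 117.77 tcp local [2.12 0.18] F local [ 0.21 -0.41  0.73] torq [ 0.02 -0.03 -0.02] w 33.9
t 17.8 z 117.76 tcp local [2.13 0.21] F local [ 0.49 -0.78  0.18] torq [-0.02 -0.01  0.  ] w 34.2
```

Free of contact: force and torque are about zero. Lifting clear.

Emit:
jog_arm(
  targets=[
    [[0,0,-1],[0,0,0],34],
    [[0,0,-4],[0,0,0],34],
    [[0,0,-10],[0,0,0],34],
    [[0,0,-25],[0,0,0],34],
    [[0,0,-50],[0,0,0],34],
    [[0,0,-80],[0,0,0],34],
    [[0,0,-110],[0,0,0],34],
    [[-40,-30,-130],[0,0,0],34],
    [[-80,-60,-130],[0,0,0],34],
    [[-120,-100,-130],[0,0,0],34],
    [[-150,-120,-130],[0,0,0],34],
    [[-150,-120,-130],[0,0,0],34],
  ],
)

```text
t: 19.0
tcp_pos: [448.1, -33.9, 248.6]
ee_rot: [0.769, 0.639, -0.001, -0.0]
ft_force: [-0.4, 0.3, -0.4]
grip_width: 33.8
gripper_force: 0.0
```

```bash
python3 - <<'E'
from m import *
s=meas()
# side-view check: bright slide extents and angle near seat, on slide-top plane
g=rect(s,124,(594.0,97.0),-10.4,(40,60),5); 
b=g.astype(int); warm=((b[...,0]-b[...,2]>12)&(b.mean(2)>110)).astype(np.uint8)
k=cv2.morphologyEx(warm,cv2.MORPH_CLOSE,np.ones((25,25)))
for q in cv2.findContours(k,0,1)[0]:
    if cv2.contourArea(q)>4000:
        r=cv2.minAreaRect(q); print("centre local",40-r[0][1]/5,60-r[0][0]/5,"size",np.array(r[1])/5,"ang",r[2])
# bumper darkness / visibility of top view
t=cams.get_image("top"); print("top mean at seat",t["img"][215:228,262:288].mean((0,1)))
for n,c in(("top",t),("side",s)):
    g=rect(c,124,(595.3,94.3),-10.4,(40,60),5); cv2.imwrite(f"pics/fin_{n}.png",g[...,::-1])
E
```

```text
t 19.05 z 249.1 tcp local [-119.12 -151.24] F local [0.44 0.02 0.02] torq [ 0.05 -0.   -0.01] w 34.0
centre local 0.21650390624999716 -0.21451416015624858 size [27.55932007 80.44356079] ang 89.5060806274414
top mean at seat [117.         120.75443787 119.87869822]
```

The slide measures (0.2, -0.2) mm from the seat in the side view and is square within about 0.5°. Handing in.

```bash
python3 -c "
from plant import finish_job
print(finish_job())"
```

```text
the job is handed in; nothing more can be done
None
```

The eight-well slide is loaded flat and released against the back lugs and end lug with the sprung arm behind it; the last side view put it about 0.3 mm from home. The job is handed in at about 19 s of the 67 s allowed, with no verdict returned.

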